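Clip a monitor module onto the equipment rail

ROBOT

A 6-joint arm with a two-finger parallel gripper is mounted at the origin on the work surface. World frame = base frame: x ahead of the robot, y to its left, z up, the work surface at z = 0. Lengths are in mm, angles in degrees, forces in N, time in s.
With the tool pointing down it reaches from about 300 to 850 mm from the base axis. Payload 4.2 kg.
Tool frame: the origin (TCP) lies midway between the tips of the shut fingers; the grasp point (between the pads) lies 19 mm behind it (env.grip_point_offset is the distance from the TCP to the grasp point, in mm); z points along the fingers, x is the direction in which the jaws open and shut, and the axes are right-handed (so a half turn about z gives the same grasp; the last joint's range is limited). The gripper opens to 91 mm and grips with 3 to 60 N. Pads are 32 mm wide; open, the fingers measure 118 mm over their backs; the gripper's body (76 mm by 178 mm) begins 60 mm behind the grasp point.
Start: joints at [-67.895, 18.312, 89.639, -0, 72.044, -1.146], TCP at [226.988, -528.318, 213.976] pointing down, gripper open.
Joint ranges: [-177.97, 177.97], [-48.28, 115.42], [12.27, 149.76], [-77.06, 257.06], [2.81, 150.46], [-146.56, 146.56]. Speed limits (degrees/s): [147.25, 147.25, 180, 180, 180, 180].

INTERFACE

Orientations are given as [roll, pitch, yaw] about the fixed x, y, z axes, in that order (R = Rz(yaw) Ry(pitch) Rx(roll)).
In Python, from workcell import env gives the robot as it stands.
- The arm moves only by the shell command python3 -m pendant 'ROWS' [FORCE]. ROWS is JSON, a list of rows, each an object with "xyz": the shift along the tool's x, y, z in m, a list of three; "roll": the turn about the tool's z in degrees; "jaw": the closure, from 0 (fully open) to 1 (shut). A call has exactly 8 rows; each row is the pose to reach, as a shift and turn from the pose commanded when the call began, along the tool's axes at that moment; what a row does not reach only later rows make up. A row lasts 1/8 s, in which the tool goes at most 62.5 mm and 10.7 degrees, less where a joint would pass 70% of its speed; a pose out of reach is approached as far as the arm can. A call with a gripper value outside its range is refused whole. The fingers move at their own pace and stop on an object; FORCE is the grip in N (left out, the last holds). Time passes only in rows, so rows that repeat a pose let the fingers close, or fill a call up. It gives the time, the measured TCP pose, the force and the opening at its end, in the units of the state.
- env.state(): the state, without advancing time (a new reading comes with each control period).
- env.grab_frame(name): name is "scene" or "top"; returns (picture, depth): 420x560x3 uint8, blue, green, red; 420x560 float32, mm along the optical axis (not along the pixel's ray), 0 where there is no reading.
- env.camera_params(name): a dict with "camera_matrix" (3x3 intrinsics, pixels), "D" ([k1, k2, p1, p2, k3] as OpenCV has them; the pictures are not rectified), "cam_to_world" (4x4, takes a point from camera to world coordinates). Camera axes: x right, y up, looking along -z (the intrinsics and any distortion apply to the point x, -y, -z); pixel columns grow to the right and rows downward; lengths in mm; the calibration is good to about 2 mm. A picture is of the moment at which its call begins. camera_params takes no time and is no camera call.
- env.job_done(): hands the job in, once; it reports no verdict.
The state is a dict: "time_s": time; "qpos": joint angles; "qvel": joint speeds; "effort": joint torques, N m; "ee_pos": TCP position; "ee_rot": TCP orientation; "force": force on the tool from outside, world axes, zero at the start; "torque": the same for the moment, N m; "gripper_width": finger opening in mm.
Only numpy, scipy, OpenCV 4.12 (cv2) and the standard library are available. Lean on these libraries where they do the work, as an engineer would, in place of code of your own. Each camera call takes 0.05 s, during which the arm holds its last target. There are 200 camera calls.

TASK

Clip the loose white module onto the middle of the free bay of the equipment rail: hook the fixed lip at its one end under the rail's edge farthest from the robot, then rock the other end down until the sprung foot clicks under the near edge and the module sits level and fully home, and let go. Feel for the rail instead of forcing it (never more than 40 N between module and stand), and leave the other things on the counter where they stand.

Things in the scene. Friction and masses are not known exactly. Their poses are not given: they have to be found in the camera images.
- module: loose module: white housing 84 (x) x 48 (y) x 50 (z) mm, display and (lip end) round button on top, 0.2 to 0.37 kg. Stands on its lip and foot; origin = centre of its underside (counter level as it stands), z up; housing from z = 12 to 62 mm. Below it, a channel for the rail: flat roof at z = 12, fixed lip at the -x end, sprung foot with grey release tab at the +x end. Grip across the 48 mm width.
- lip (a point): on the module, upper edge of the lip's tip: (-16.25, 0, 5.5) mm in its frame. The lip is an L, 44 mm wide: wall from x = -26 to -20.75 mm, then a toe from x = -20.75 to -16.25, z = 0 to 5.5, pointing to +x. Gap between toe and roof: 6.5 mm, so the 4 mm flange enters it also when the module is tilted by about 22 degrees, foot end up.
- foot (a joint): travel (m) of the module's slick sprung foot, outwards along its +x; 0 = home. Its nose reaches in to x = 16.5 at z = 5.5 mm and slopes back to x = 20.5 at z = 0; 24 mm wide. The rail's edge pushes it out by up to 4 mm as the module rocks from about 15 to 4 degrees, then it snaps under. 3 N preload, 900 N/m; about 10 N down at the foot passes it.
- dock: fixed stand: plate 130 (x) x 320 (y) x 8 mm, origin on the counter, z up, +x side towards the robot (lip edge = -x edge). Along y a level aluminium T-rail: flange 40 wide, 4 thick, top 30 mm over the counter, stem 12 wide. Slotted screw holes: the rail's centre line lies up to 10 mm to -x or +x of the plate's (firm, not measured). A like module at y = -82 to -130; an end stop 16 high at y = 116.
- bay (a point): middle of the free bay: on the stand's centre line (not the rail's), level with the flange's top, axes as the stand's. A module fully home has its x and y axes along these and its origin 12 mm below this point (x: wherever the rail is).
- jar: bystander: amber jar, 60 mm across, 85 high, origin at its foot
- flask: bystander: white bottle, 66 mm across, 190 high, origin at its foot
- drops: bystander: small amber bottle, 48 mm across, 110 high, origin at its foot
- tray: bystander: steel tray 140 x 220 x 30 mm, origin under its centre
Mind the look-alikes: they are no part of the job. What is shaped like the module but turquoise is not meant.

How it is judged (in metres and radians):
On the way:
1. the lip is below the rail's far edge while the foot end is still raised (x of lip in the frame of bay between -0.03 and 0.002 m and z of lip in the frame of bay between -0.02 and -0.0035 m and y of module in the frame of bay between -0.012 and 0.012 m and angle between module's own z axis and vertical above 0.12 rad), for 0.1 s.
At the end, for the whole second after the job is handed in: Module on the rail: lip under the edge farthest from the robot, foot sprung home (1.2 mm), level to 0.04 rad, square to 0.06 rad, origin 10.5 to 14.5 mm below the flange's top, within 12 mm of the bay's middle along the rail and 12.5 mm across, at rest, released (x of module in the frame of bay between -0.0125 and 0.0125 m and y of module in the frame of bay between -0.012 and 0.012 m and z of module in the frame of bay between -0.0145 and -0.0105 m and x of lip in the frame of bay below -0.002 m and angle between module's own z axis and vertical below 0.04 rad and angle between the x axis of module and the x axis of dock, either way round below 0.06 rad and value of joint foot below 0.0012 m and linear speed of module below 0.01 m/s); the robot touches nothing.
It fails at once if module and stand are pressed together with more than 40 N (contact force between module and dock above 40 N).
It fails at once if a bystander is moved by more than 30 mm (distance of any of jar, flask, drops, tray from where it was at the start of the episode above 0.03 m).
It also fails if it takes over 51 s, if anything falls off the work surface, if the arm or the gripper's body presses on something with over 40 N, if the wrist force passes 120 N, or if a joint passes its speed limit or range.

## Working session

There is one attempt and no reset: what is moved stays moved. The work goes in short steps, Python scripts to look and compute and a shell command to move; the robot and the scene stay as the last step left them, time stands still between calls to the robot, and variables do not carry over. Pictures are saved under pics/ and viewed, about 8 in all and at most 12, crops included, and the job is handed in when it is done.

```bash
mkdir -p pics; ls
cat > h.py <<'E'
import numpy as np,cv2
from workcell import env
def grab(n,f):
    p,d=env.grab_frame(n);cv2.imwrite('pics/%s.png'%f,p);np.save('pics/%s.npy'%f,d);return p,d
def pt(n,u,v,d=None,z=None):
    c=env.camera_params(n);K=np.array(c['camera_matrix']);D=np.array(c['D'],float);T=np.array(c['cam_to_world'])
    q=cv2.undistortPoints(np.array([[[u,v]]],float),K,D)[0,0]
    r=np.array([q[0],-q[1],-1.])
    if z is None: return T[:3,:3]@(r*d)+T[:3,3]
    w=T[:3,:3]@r; return T[:3,3]+w*(z-T[2,3])/w[2]
E
python3 - <<'E'
from h import *
for n in('scene','top'):
    p,d=grab(n,n+'0'); print(n,np.array(env.camera_params(n)['cam_to_world']).round(2).tolist())
a=cv2.imread('pics/scene0.png');b=cv2.imread('pics/top0.png')
print(env.state())
E
```

```text
pics
scene [[0.71, -0.5, 0.49, 1021.27], [0.7, 0.52, -0.49, -585.47], [-0.01, 0.7, 0.72, 745.98], [0.0, 0.0, 0.0, 1.0]]
top [[-0.0, 1.0, -0.1, 468.84], [-1.0, -0.0, -0.03, -112.01], [-0.03, 0.1, 0.99, 923.63], [0.0, 0.0, 0.0, 1.0]]
{'time_s': 0.1, 'qpos': array([-6.78959869e+01,  1.83469781e+01,  8.96977295e+01,  7.76186835e-04,
        7.20438627e+01, -1.14544301e+00]), 'qvel': array([-0.00449977, -0.11909905, -0.26619366, -0.0779173 ,  0.01170874,
       -0.04072489]), 'effort': array([ 2.85695396e-04, -4.13333523e+01, -2.32511008e+01,  7.27734435e-02,
        4.21675108e-02, -7.27769316e-05]), 'ee_pos': array([ 226.81675636, -527.8969934 ,  213.22580564]), 'ee_rot': array([-1.79997492e+02,  8.85378953e-02, -6.67507818e+01]), 'force': array([-0.08903901,  0.49217598, -0.89678083]), 'torque': array([ 0.01698215, -0.04031731,  0.03660615]), 'gripper_width': 91.68593931414267}
```

View pics/top0.png

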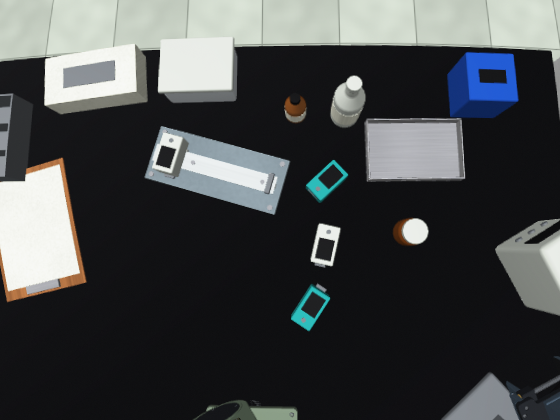

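View pics/scene0.png

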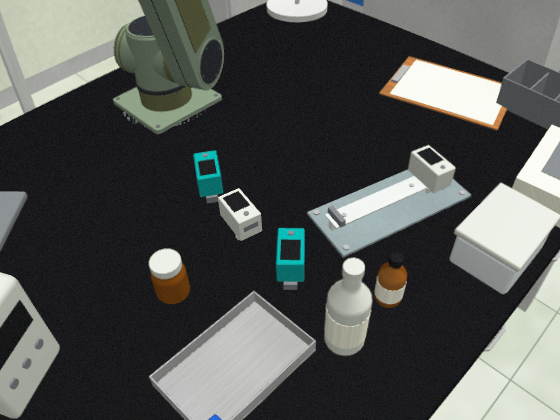

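Top view candidates for the module are white (326,245), turquoise (327,181) and (311,307), and a fixed grey-white like module on the rail at (168,155). I choose the white one at (326,245), with its button (328,231) pointing away from the robot. I'll check it in a close crop.

Run:
```python
from h import *
b=cv2.imread('pics/top0.png')
a=cv2.resize(b[120:220,140:300],None,fx=5,fy=5,interpolation=cv2.INTER_CUBIC)
c=cv2.resize(b[215:275,295:355],None,fx=5,fy=5,interpolation=cv2.INTER_CUBIC)
cv2.imwrite('pics/c1.png',a)
cv2.imwrite('pics/c2.png',cv2.resize(c,None,fx=2,fy=2))
d=np.load('pics/top0.npy')
for u,v in[(323,255),(327,245),(220,172),(200,187),(210,167),(300,250)]: print(u,v,d[v,u],pt('top',u,v,d[v,u]).round(1))
# dock points by height
D=d; c=env.camera_params('top')
ys,xs=np.mgrid[120:280,140:360]
P=np.array([[pt('top',u,v,D[v,u]) for u in range(140,360)] for v in range(120,280)])
np.save('pics/P0.npy',P)
m=(P[...,2]>52)&(P[...,2]<72)
m[:, :150]=0; m[:95]=0
q=P[m]; r=cv2.minAreaRect(q[:,:2].astype(np.float32)); print('module',r,len(q),q.mean(0))
q=np.argwhere(m); print((q.min(0)+[120,140]),(q.max(0)+[120,140]))
```

```text
323 255 855.1304 [ 446.7 -159.1   60.3]
327 245 854.6419 [ 467.8 -167.6   62.7]
220 172 909.70325 [631.6  69.1  30.5]
200 187 931.855 [601.2 120.2   6.7]
210 167 909.8534 [643.   91.9  32.2]
300 250 917.62006 [ 4.565e+02 -1.104e+02 -1.000e-01]Traceback (most recent call last):
  File "<stdin>", line 12, in <module>
  File "h.py", line 6, in pt
    c=env.camera_params(n);K=np.array(c['camera_matrix']);D=np.array(c['D'],float);T=np.array(c['cam_to_world'])
ValueError: time passes only in moves, steps and waits
```

View pics/c1.png

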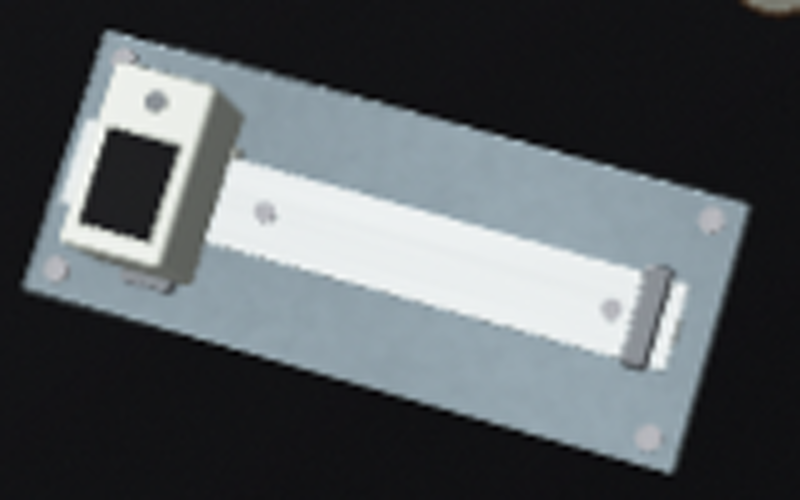

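View pics/c2.png

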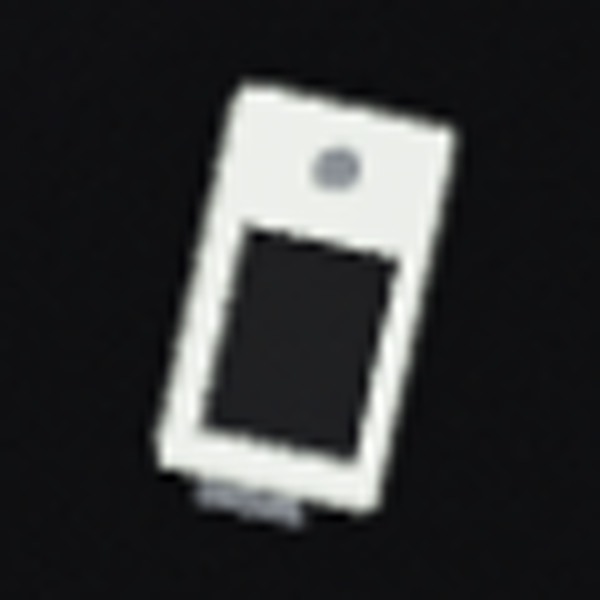

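The crop confirms a white module with its button at the far end and its grey tab (249,503) at the near end, at about the dock's yaw. In the dock crop, plate corners are (105,30), (750,205), (673,473) and (22,290). The rail edges run (240,160)-(660,268) and (207,243)-(620,358).

Run:
```python
from h import *
_p=env.camera_params('top');_T=np.array(_p['cam_to_world'])
C1=lambda u,v,z:pt('top',140+(u+.5)/5-.5,120+(v+.5)/5-.5,z=z)[:2]
C2=lambda u,v,z:pt('top',295+(u+.5)/10-.5,215+(v+.5)/10-.5,z=z)[:2]
m=np.array([C2(*q,62) for q in[(240,82),(457,128),(378,512),(160,465)]])
print('module',m.round(1).tolist(),'c',m.mean(0).round(1))
ax=(m[2]+m[3]-m[0]-m[1])/2;print('len',np.linalg.norm(ax),'xaxis yaw',np.degrees(np.arctan2(ax[1],ax[0])), 'w',np.linalg.norm(m[0]-m[1]),np.linalg.norm(m[2]-m[3]))
k=np.array([C1(*q,8) for q in[(105,30),(750,205),(673,473),(22,290)]])
c=k.mean(0);y=(k[1]+k[2]-k[0]-k[3])/2;L=np.linalg.norm(y);y/=L
x=np.array([y[1],-y[0]]);print('plate c',c,'L',L,'x',x,'yaw',np.degrees(np.arctan2(x[1],x[0])),'W',[(k[2]-k[1])@x,(k[3]-k[0])@x])
for q in[(240,160),(640,263),(207,243),(610,356)]:
    w=C1(*q,30)-c;print('rail',q,(w@x).round(1),(w@y).round(1))
for n,q,z in[('stop',(648,315),46),('nbr r far',(212,88),80),('nbr r near',(155,262),80),('nbr l far',(115,65),80)]:
    w=C1(*q,z)-c;print(n,(w@x).round(1),(w@y).round(1))
for n,u,v,z in[('turq1',327,181,62),('turq2',311,307,62),('turq1 near corner',315,200,62),('turq2 top r',330,294,62),('flask',346,105,150),('drops',295,108,90),('jar',413,232,85)]:
    print(n,pt('top',u,v,z=z).round(0))
```

```text
module [[515.0, -150.1], [505.0, -196.1], [424.1, -178.6], [434.0, -132.7]] c [ 469.5 -164.4]
len 82.7936771242361 xaxis yaw 167.8110697629153 w 47.06112804283526 46.98258823311282
plate c [643.11562481  83.78129255] L 319.2360725147903 x [-0.96156413  0.27458045] yaw 164.06298681562555 W [np.float64(128.35403821079774), np.float64(129.88602251722995)]
rail (240, 160) -18.4 -69.2
rail (640, 263) -21.3 121.1
rail (207, 243) 22.4 -72.3
rail (610, 356) 22.7 119.9
stop 2.4 133.0
nbr r far -38.2 -73.9
nbr r near 41.5 -74.7
nbr l far -37.0 -119.3
turq1 [ 605. -169.   62.]
turq2 [ 338. -133.   62.]
turq1 near corner [ 564. -143.   62.]
turq2 top r [ 365. -173.   62.]
flask [ 743. -203.  150.]
drops [ 758. -101.   90.]
jar [ 494. -345.   85.]
```

Neighbour and stop positions along y disagree with the description, so I'll check them with depth.

Run:
```python
from h import *
d=np.load('pics/top0.npy')
c=env.camera_params('top');K=np.array(c['camera_matrix']);T=np.array(c['cam_to_world']);D=np.array(c['D'],float)
vv,uu=np.mgrid[0:420,0:560]
q=cv2.undistortPoints(np.stack([uu,vv],-1).reshape(-1,1,2).astype(float),K,D)[:,0]
P=(np.c_[q[:,0],-q[:,1],-np.ones(len(q))]*d.reshape(-1,1))@T[:3,:3].T+T[:3,3]
P=P.reshape(420,560,3);print(K.round(1).tolist(),D)
roi=np.zeros((420,560),bool);roi[120:220,140:295]=1
for n,lo,hi in[('plate',5,12),('rail',26,36),('stop',40,52),('nbr',74,86)]:
    m=roi&(P[...,2]>lo)&(P[...,2]<hi);s=P[m];r=cv2.minAreaRect(s[:,:2].astype(np.float32))
    w=s[:,:2]-[643.1,83.8];x=np.array([-.9616,.2746]);y=np.array([-.2746,-.9616])
    print(n,len(s),np.round(r[0],1),np.round(r[1],1),round(r[2],1),'x',np.percentile(w@x,[0,2,50,98,100]).round(1),'y',np.percentile(w@y,[0,2,50,98,100]).round(1),np.median(s[:,2]).round(1))
m=(P[...,2]>55)&(P[...,2]<68);m[:222]=0;m[270:]=0;m[:,:300]=0;m[:,345:]=0
r=cv2.minAreaRect(P[m][:,:2].astype(np.float32));print('mod',r)
```

```text
[[405.1, 0.0, 288.7], [0.0, 405.1, 204.4], [0.0, 0.0, 1.0]] [-0.11387322  0.          0.          0.          0.        ]
plate 4394 [681.7  55.8] [355.2 219.9] 74.1 x [-154.8  -63.7   17.1   63.    65.1] y [-161.3 -156.3   26.9  155.6  194. ] 7.9
rail 1659 [646.1  56.2] [157.6 334.4] 9.5 x [-153.4  -17.4    2.6   22.4   47.9] y [-146.4 -141.3   25.   140.3  144.3] 29.9
stop 186 [637.2  74.5] [253.3  81.5] 74.0 x [-37.7 -33.    3.5  43.1  43.8] y [-116.1  -95.1  127.5  136.8  137.3] 44.1
nbr 802 [668.1 177. ] [48.1 83.3] 74.2 x [-40.  -37.4   2.4  41.7  43.2] y [-120.6 -118.6  -95.3  -73.5  -72.5] 80.0
mod ((468.80242919921875, -163.9129638671875), (48.121089935302734, 84.40094757080078), 77.34217071533203)
```

```bash
python3 -m pendant '[{"xyz":[-0.032,-0.043,0.0],"roll":5,"jaw":0},{"xyz":[-0.064,-0.087,0.0],"roll":10,"jaw":0},{"xyz":[-0.100,-0.137,0.01],"roll":16,"jaw":0},{"xyz":[-0.136,-0.187,0.02],"roll":22,"jaw":0},{"xyz":[-0.172,-0.236,0.04],"roll":28,"jaw":0},{"xyz":[-0.208,-0.285,0.06],"roll":34,"jaw":0},{"xyz":[-0.238,-0.327,0.08],"roll":35.7,"jaw":0},{"xyz":[-0.253,-0.347,0.09],"roll":35.7,"jaw":0}]' 3
python3 - <<'E'
from h import *
grab('scene','s1'); s=env.state();print(s['time_s'],s['ee_pos'],s['ee_rot'],s['qpos'].round(1))
E
```

```text
time_s: 1.1
ee_pos: [446.1, -156.3, 122.6]
ee_rot: [179.9, 0.0, -102.3]
force: [0.2, 0.0, 0.8]
gripper_width: 91.2
1.15 [ 446.52968795 -154.77401618  121.78578692] [ 1.79817967e+02  1.36707571e-01 -1.02280374e+02] [-2.060e+01  1.410e+01  1.104e+02  1.000e-01  5.570e+01  8.160e+01]
```

View pics/s1.png

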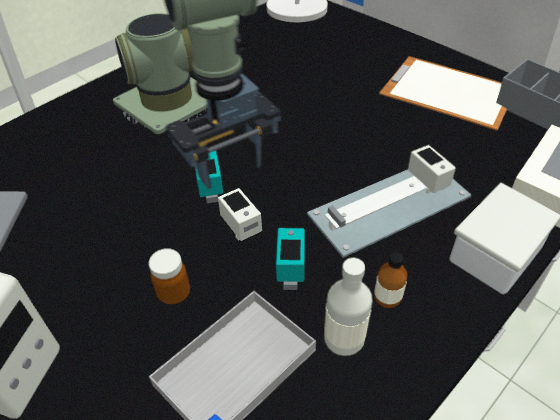

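The gripper (215,150) stands above the near end of the white module (240,214), with the fingers straddling it. I'll go down and close lightly.

```bash
python3 -m pendant '[{"xyz":[0,0,0.03],"roll":0,"jaw":0},{"xyz":[0,0,0.06],"roll":0,"jaw":0},{"xyz":[0,0,0.085],"roll":0,"jaw":0},{"xyz":[0,0,0.098],"roll":0,"jaw":0},{"xyz":[0,0,0.098],"roll":0,"jaw":0},{"xyz":[0,0,0.098],"roll":0,"jaw":0.3},{"xyz":[0,0,0.098],"roll":0,"jaw":0.6},{"xyz":[0,0,0.098],"roll":0,"jaw":0.6}]' 5
python3 -m pendant '[{"xyz":[0,0,0],"roll":0,"jaw":0.6},{"xyz":[0,0,0],"roll":0,"jaw":0.6},{"xyz":[0,0,0],"roll":0,"jaw":0.6},{"xyz":[0,0,0],"roll":0,"jaw":0.6},{"xyz":[0,0,0],"roll":0,"jaw":0.6},{"xyz":[0,0,0],"roll":0,"jaw":0.6},{"xyz":[0,0,0],"roll":0,"jaw":0.6},{"xyz":[0,0,0],"roll":0,"jaw":0.6}]' 4
```

```text
time_s: 2.15
ee_pos: [446.3, -159.0, 26.6]
ee_rot: [-179.9, -0.0, -102.4]
force: [0.1, 0.1, 0.9]
gripper_width: 64.1
time_s: 3.15
ee_pos: [446.0, -158.9, 26.1]
ee_rot: [-180.0, -0.0, -102.4]
force: [-0.8, 0.5, 4.2]
gripper_width: 48.2
```

```bash
python3 -m pendant '[{"xyz":[0,-0.0025,-0.0025],"roll":0,"jaw":0.6},{"xyz":[0,-0.005,-0.005],"roll":0,"jaw":0.6},{"xyz":[0,-0.0077,-0.0073],"roll":0,"jaw":0.6},{"xyz":[0,-0.0104,-0.0094],"roll":0,"jaw":0.6},{"xyz":[0,-0.0134,-0.0114],"roll":0,"jaw":0.6},{"xyz":[0,-0.0164,-0.0133],"roll":0,"jaw":0.6},{"xyz":[0,-0.0184,-0.0144],"roll":0,"jaw":0.6},{"xyz":[0,-0.0184,-0.0144],"roll":0,"jaw":0.6}]' 3
python3 - <<'E'
from h import *
p,d=grab('scene','s2'); a=cv2.resize(p[100:260,160:320],(640,640),interpolation=cv2.INTER_CUBIC)[:600]; cv2.imwrite('pics/s2c.png',a)
E
```

```text
time_s: 4.15
ee_pos: [464.5, -163.0, 40.6]
ee_rot: [-179.9, -0.0, -102.5]
force: [-1.4, 1.4, 0.2]
gripper_width: 47.9
```

View pics/s2c.png

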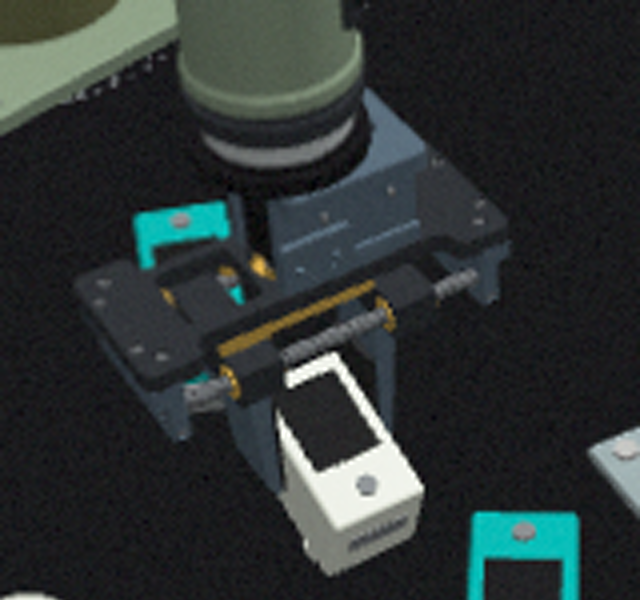

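The module is tilted, with its foot end up between the fingers. I'll measure the tilt by fitting a plane to the top face and locate the lip.

```bash
cat >> h.py <<'E'
def cloud(n,d):
    c=env.camera_params(n);K=np.array(c['camera_matrix']);T=np.array(c['cam_to_world']);D=np.array(c['D'],float)
    vv,uu=np.mgrid[0:420,0:560]
    q=cv2.undistortPoints(np.stack([uu,vv],-1).reshape(-1,1,2).astype(float),K,D)[:,0]
    return ((np.c_[q[:,0],-q[:,1],-np.ones(len(q))]*d.reshape(-1,1))@T[:3,:3].T+T[:3,3]).reshape(420,560,3)
def poly(P,pts):
    m=np.zeros(P.shape[:2],np.uint8);cv2.fillPoly(m,[np.array(pts).round().astype(np.int32)],1);s=P[m>0]
    for _ in range(4):
        c=np.median(s,0) if _==0 else s.mean(0);v=np.linalg.svd(s-c,full_matrices=False)[2][2];v*=np.sign(v[2]) 
        r=abs((s-c)@v);s=s[r<max(3*np.median(r),1)]
    return c,v,len(s)
E
python3 - <<'E'
from h import *
P=cloud('scene',np.load('pics/s2.npy'))
f=lambda L:[(160+u/4,100+v/4) for u,v in L]
c,v,n=poly(P,f([(300,420),(345,390),(405,490),(325,522)]));print('top',c,v,n,'tilt',np.degrees(np.arccos(v[2])),'dir',np.degrees(np.arctan2(v[1],v[0])))
for u,v in f([(421,490),(333,528),(416,530),(335,574),(310,560)]):
  print(u,v,np.median(P[int(v)-1:int(v)+1,int(u)-1:int(u)+1].reshape(-1,3),0).round(1))
print(pt('scene',160+.25*333,100+.25*574,z=0))
E
```

```text
top [ 499.55679789 -172.63364399   64.10821878] [0.43551351 0.87362281 0.21705108] 498 tilt 77.46411228397297 dir 63.503086340066545
265.25 222.5 [ 528.3 -155.    53.6]
243.25 232.0 [ 516.8 -198.7   52.6]
264.0 232.5 [ 513.8 -146.6    8.7]
243.75 243.5 [ 508.5 -194.6   12.6]
237.5 240.0 [ 485.5 -190.8   -0.6]
[ 502.23766099 -188.99024139    0.        ]
```

```bash
python3 -m pendant '[{"xyz":[0,0,0],"roll":0,"jaw":0.6},{"xyz":[0,0,0],"roll":0,"jaw":0.6},{"xyz":[0,0,-0.02],"roll":0,"jaw":0.6},{"xyz":[0,0,-0.045],"roll":0,"jaw":0.6},{"xyz":[-0.005,0,-0.07],"roll":0,"jaw":0.6},{"xyz":[-0.02,-0.005,-0.09],"roll":0,"jaw":0.6},{"xyz":[-0.045,-0.017,-0.1],"roll":0,"jaw":0.6},{"xyz":[-0.08,-0.032,-0.1],"roll":0,"jaw":0.6}]' 25
python3 -m pendant '[{"xyz":[-0.035,-0.016,0],"roll":0,"jaw":0.6},{"xyz":[-0.07,-0.032,0],"roll":1,"jaw":0.6},{"xyz":[-0.105,-0.048,0],"roll":2,"jaw":0.6},{"xyz":[-0.14,-0.064,0.0],"roll":3,"jaw":0.6},{"xyz":[-0.165,-0.077,0.01],"roll":3.4,"jaw":0.6},{"xyz":[-0.180,-0.084,0.02],"roll":3.4,"jaw":0.6},{"xyz":[-0.183,-0.086,0.03],"roll":3.4,"jaw":0.6},{"xyz":[-0.183,-0.086,0.034],"roll":3.4,"jaw":0.6}]'
python3 - <<'E'
from h import *
for n in('scene','top'):
    p,d=grab(n,n+'3')
s=env.state();print(s['time_s'],s['ee_pos'],s['ee_rot'],s['force'])
a=cv2.imread('pics/scene3.png');cv2.imwrite('pics/s3c.png',cv2.resize(a[70:270,290:490],(600,600),interpolation=cv2.INTER_CUBIC))
E
```

```text
time_s: 5.2
ee_pos: [512.8, -91.7, 140.8]
ee_rot: [-179.9, -0.0, -102.5]
force: [0.0, 0.1, -5.0]
gripper_width: 47.7
time_s: 6.2
ee_pos: [634.6, 67.8, 104.9]
ee_rot: [179.8, -0.1, -105.9]
force: [0.1, 0.3, -4.2]
gripper_width: 48.2
6.3 [634.82101712  67.54219994 105.62222246] [ 1.79898918e+02 -6.87319483e-02 -1.05894133e+02] [ 0.71898787 -0.53409067 -3.32783877]
```

View pics/s3c.png

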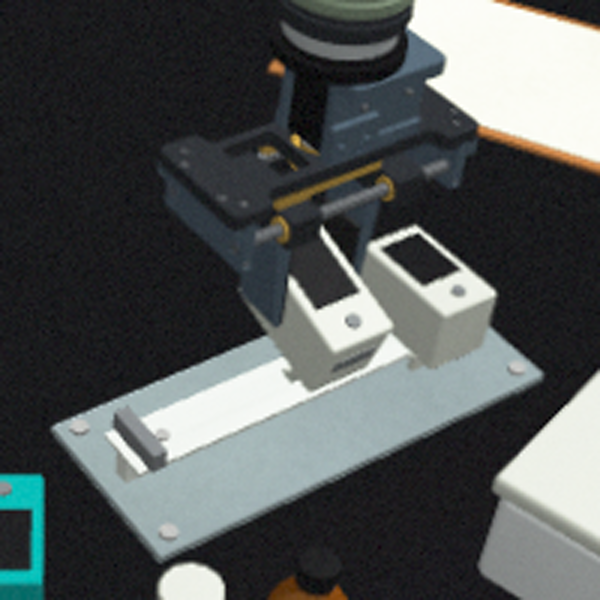

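The module hangs tilted above the rail: top face around (330,290), end face (345,362), neighbour clear at (430,290). I'll measure its tilt.

Run:
```python
from h import *
P=cloud('scene',np.load('pics/scene3.npy'))
rng=np.random.default_rng(0)
def fit(L):
    m=np.zeros((420,560),np.uint8);cv2.fillPoly(m,[np.array([(290+u/3,70+v/3) for u,v in L]).round().astype(np.int32)],1);s=P[m>0];b=(0,)
    for _ in range(500):
        a=s[rng.choice(len(s),3,False)];n=np.cross(a[1]-a[0],a[2]-a[0]);n/=np.linalg.norm(n)+1e-9
        k=abs((s-a[0])@n)<1.2
        if k.sum()>b[0]:b=(k.sum(),k)
    q=s[b[1]];c=q.mean(0);n=np.linalg.svd(q-c,full_matrices=False)[2][2]
    return c,n*np.sign(n[2] if abs(n[2])>.6 else n[0]),b[0],len(s)
x=np.array([-.9616,.2746,0])
R=[]
for nm,L in[('top',[(300,290),(325,255),(380,323),(310,340)]),('end',[(315,352),(386,338),(372,366),(314,383)])]:
    c,n,k,N=fit(L);R.append((c,n));print(nm,c.round(1),n.round(3),k,N,'angle of n from vertical',np.degrees(np.arccos(n[2])).round(1),'az',np.degrees(np.arctan2(n[1],n[0])).round(1))
t=np.radians(19.5)
tcp=np.array([634.8,67.5,105.6])+[0,0,19]
for c,n in R: print('dist plane-grip along n',((c-tcp)@n).round(2))
```

```text
top [667.   55.6 127.5] [ 0.325 -0.089  0.942] 251 445 angle of n from vertical 19.7 az -15.3
end [687.   49.1  95.2] [ 0.908 -0.269 -0.322] 160 233 angle of n from vertical 108.8 az -16.5
dist plane-grip along n 14.29
dist plane-grip along n 61.79
```

Run:
```python
from h import *
x=np.array([-.9616,.2746]);y=np.array([-.2746,-.9616]);c0=np.array([643.1,83.8])
for n in('scene','top'):
    P=cloud(n,np.load('pics/%s3.npy'%n));w=P[...,:2]-c0;X=w@x;Y=w@y;Z=P[...,2]
    m=(abs(X)<60)&(Y>70)&(Y<115)&(Z>25)&(Z<35);print(n,'rail X',np.percentile(X[m],[1,5,50,95,99]).round(1),'z',np.median(Z[m]).round(1),m.sum())
    m=(abs(X)<80)&(Y>70)&(Y<150)&(Z>4)&(Z<12);print(' plate X',np.percentile(X[m],[1,5,50,95,99]).round(1),'z',np.median(Z[m]).round(1))
    m=(X>-52)&(X<-15)&(abs(Y-17)<30)&(Z>112)&(Z<140)
    if m.sum()>20:
        A=np.c_[X[m],np.ones(m.sum())];k=np.polyfit(X[m],Z[m],1);r=Z[m]-np.polyval(k,X[m]);g=abs(r)<2;k=np.polyfit(X[m][g],Z[m][g],1)
        print(' top slope deg',np.degrees(np.arctan(k[0])).round(1),'z at X=-40',np.polyval(k,-40).round(1),'Xmin',np.percentile(X[m],[0,1,3]).round(1),'Y',np.percentile(Y[m],[1,3,50,97,99]).round(1))
s=env.state();print(s['ee_pos'],((s['ee_pos'][:2]-c0)@x),((s['ee_pos'][:2]-c0)@y))
```

```text
scene rail X [-16.6 -15.3   2.9  22.6  24.3] z 29.4 368
 plate X [-63.7 -61.1 -21.6  60.4  64.8] z 7.3
 top slope deg 17.7 z at X=-40 123.4 Xmin [-52.  -51.8 -51.2] Y [-5.8 -4.5 23.  42.4 43.1]
top rail X [-16.9 -15.5   2.7  21.2  22.4] z 30.1 336
 plate X [-63.9 -60.2   8.6  60.7  64.4] z 8.0
 top slope deg 16.8 z at X=-40 126.3 Xmin [-51.9 -51.9 -51.7] Y [ 4.   5.6 20.5 25.2 25.4]
[634.82101712  67.54219994 105.62222246] 3.4966780367882304 17.906909235047262
```

Run:
```python
from h import *
x=np.array([-.9616,.2746]);y=np.array([-.2746,-.9616]);c0=np.array([643.1,83.8])
for n in('scene','top'):
    P=cloud(n,np.load('pics/%s3.npy'%n));w=P[...,:2]-c0;X=w@x;Y=w@y;Z=P[...,2]
    m=(X>-75)&(X<-15)&(abs(Y-17)<18)&(Z>80)&(Z<150)
    for a in range(-75,-15,5):
        k=m&(X>=a)&(X<a+5)
        if k.any(): print(n,a,k.sum(),np.percentile(Z[k],[5,50,95]).round(1))
    # far-edge X extreme in tilted-top slab
    k=m&(X*-.0>-1); print(np.sort(X[k])[:6].round(1))
```

```text
scene -60 86 [103.4 115.4 119.8]
scene -55 95 [ 91.7 105.2 121.7]
scene -50 72 [ 82.  120.5 123.8]
scene -45 43 [120.6 123.4 125.2]
scene -40 43 [123.  124.7 126.4]
scene -35 52 [123.5 126.6 129. ]
scene -30 44 [125.1 128.6 130.5]
scene -25 50 [128.  130.7 133.1]
scene -20 41 [129.9 132.4 134.2]
[-59.1 -58.9 -58.9 -58.7 -58.7 -58.5]
top -65 11 [116.  117.3 119.4]
top -60 37 [117.5 119.4 121.9]
top -55 20 [119.2 121.9 124.9]
top -50 12 [122.  124.4 126.1]
top -35 1 [127.5 127.5 127.5]
top -30 9 [129.  130.2 131.6]
top -25 8 [129.8 131.6 132.6]
top -20 7 [131.2 133.8 134. ]
[-61.2 -61.  -60.9 -60.9 -60.5 -60.4]
```

```bash
python3 -m pendant '[{"xyz":[0,-0.003,0],"roll":0,"jaw":0.6},{"xyz":[-0.001,-0.006,0.01],"roll":0,"jaw":0.6},{"xyz":[-0.001,-0.006,0.02],"roll":0,"jaw":0.6},{"xyz":[-0.001,-0.006,0.03],"roll":0,"jaw":0.6},{"xyz":[-0.001,-0.006,0.036],"roll":0,"jaw":0.6},{"xyz":[-0.001,-0.006,0.04],"roll":0,"jaw":0.6},{"xyz":[-0.001,-0.006,0.04],"roll":0,"jaw":0.6},{"xyz":[-0.001,-0.006,0.04],"roll":0,"jaw":0.6}]' 15
python3 - <<'E'
from h import *
x=np.array([-.9616,.2746]);y=np.array([-.2746,-.9616]);c0=np.array([643.1,83.8])
for n in('scene','top'):
    p,d=grab(n,n+'4')
    P=cloud(n,d);w=P[...,:2]-c0;X=w@x;Y=w@y;Z=P[...,2]
    m=(X>-75)&(X<-10)&(abs(Y-17)<18)&(Z>62)&(Z<110)
    k=np.polyfit(X[m],Z[m],1)
    for _ in range(8):
        g=m&(abs(Z-np.polyval(k,X))<2.5)&(X>-52);k=np.polyfit(X[g],Z[g],1)
    q=m&(abs(Z-np.polyval(k,X))<3)
    print(n,'slope',np.degrees(np.arctan(k[0])).round(1),'z@-40',np.polyval(k,-40).round(1),np.sort(X[q])[:5].round(1))
s=env.state();e=s['ee_pos'];print(s['time_s'],e,(e[:2]-c0)@x,(e[:2]-c0)@y,s['force'],s['ee_rot'])
a=cv2.imread('pics/scene4.png');cv2.imwrite('pics/s4c.png',cv2.resize(a[130:230,330:450],(720,600),interpolation=cv2.INTER_CUBIC))
E
```

```text
time_s: 7.3
ee_pos: [642.1, 67.9, 66.7]
ee_rot: [-180.0, 0.0, -105.8]
force: [0.4, 0.9, -3.9]
gripper_width: 47.9
scene slope 20.0 z@-40 88.2 [-66.7 -66.3 -65.8 -65.8 -65.7]
top slope 17.4 z@-40 90.3 [-68.6 -68.2 -67.8 -67.7 -67.6]
7.4 [642.15377626  67.88022354  66.74446974] -3.461681871604518 15.568290082772881 [ 0.66494587 -0.64255061 -4.3537701 ] [-1.79952355e+02  1.30891564e-02 -1.05848676e+02]
```

View pics/s4c.png

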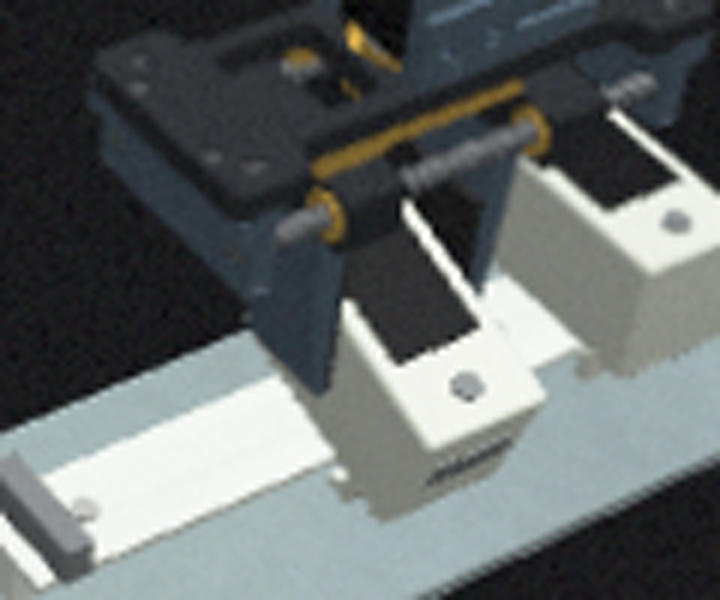

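The lip (345,480) is just beyond the far edge and still above it, clear of everything. I'll lower it slowly.

```bash
python3 -m pendant '[{"xyz":[0.0015,0,0.002],"roll":0,"jaw":0.6},{"xyz":[0.0015,0,0.004],"roll":0,"jaw":0.6},{"xyz":[0.0015,0,0.006],"roll":0,"jaw":0.6},{"xyz":[0.0015,0,0.008],"roll":0,"jaw":0.6},{"xyz":[0.0015,0,0.0095],"roll":0,"jaw":0.6},{"xyz":[0.0015,0,0.0095],"roll":0,"jaw":0.6},{"xyz":[0.0015,0,0.0095],"roll":0,"jaw":0.6},{"xyz":[0.0015,0,0.0095],"roll":0,"jaw":0.6}]' 15
```

```text
time_s: 8.4
ee_pos: [641.5, 66.4, 57.0]
ee_rot: [-180.0, 0.0, -105.9]
force: [-0.1, 0.1, -3.8]
gripper_width: 48.1
```

```bash
python3 -m pendant '[{"xyz":[0,0.001,0],"roll":0,"jaw":0.6},{"xyz":[0,0.002,0],"roll":0,"jaw":0.6},{"xyz":[0,0.003,0],"roll":0,"jaw":0.6},{"xyz":[0,0.004,0],"roll":0,"jaw":0.6},{"xyz":[0,0.005,0],"roll":0,"jaw":0.6},{"xyz":[0,0.006,0],"roll":0,"jaw":0.6},{"xyz":[0,0.007,0],"roll":0,"jaw":0.6},{"xyz":[0,0.007,0],"roll":0,"jaw":0.6}]' 15
python3 -m pendant '[{"xyz":[0,0.0005,0],"roll":0,"jaw":0.6},{"xyz":[0,0.001,0],"roll":0,"jaw":0.6},{"xyz":[0,0.0015,0],"roll":0,"jaw":0.6},{"xyz":[0,0.002,0],"roll":0,"jaw":0.6},{"xyz":[0,0.0025,0],"roll":0,"jaw":0.6},{"xyz":[0,0.003,0],"roll":0,"jaw":0.6},{"xyz":[0,0.003,0],"roll":0,"jaw":0.6},{"xyz":[0,0.003,0],"roll":0,"jaw":0.6}]' 15
```

```text
time_s: 9.4
ee_pos: [634.7, 68.3, 56.9]
ee_rot: [-180.0, -0.0, -105.8]
force: [-0.4, 0.5, -3.4]
gripper_width: 47.7
time_s: 10.4
ee_pos: [631.9, 69.2, 56.9]
ee_rot: [-180.0, -0.0, -105.8]
force: [-0.4, 0.1, -3.2]
gripper_width: 48.2
```

```bash
python3 -m pendant '[{"xyz":[0,0.0005,0],"roll":0,"jaw":0.6},{"xyz":[0,0.001,0],"roll":0,"jaw":0.6},{"xyz":[0,0.0015,0],"roll":0,"jaw":0.6},{"xyz":[0,0.002,0],"roll":0,"jaw":0.6},{"xyz":[0,0.0025,0],"roll":0,"jaw":0.6},{"xyz":[0,0.003,0],"roll":0,"jaw":0.6},{"xyz":[0,0.003,0],"roll":0,"jaw":0.6},{"xyz":[0,0.003,0],"roll":0,"jaw":0.6}]' 15
python3 - <<'E'
from h import *
x=np.array([-.9616,.2746]);y=np.array([-.2746,-.9616]);c0=np.array([643.1,83.8])
for n in('scene','top'):
    p,d=grab(n,n+'5')
    P=cloud(n,d);w=P[...,:2]-c0;X=w@x;Y=w@y;Z=P[...,2]
    m=(X>-75)&(X<-10)&(abs(Y-17)<18)&(Z>52)&(Z<100)
    k=np.polyfit(X[m],Z[m],1)
    for _ in range(8):
        g=m&(abs(Z-np.polyval(k,X))<2.5)&(X>-45);k=np.polyfit(X[g],Z[g],1)
    q=m&(abs(Z-np.polyval(k,X))<3)
    print(n,'slope',np.degrees(np.arctan(k[0])).round(1),'z@-40',np.polyval(k,-40).round(1),np.sort(X[q])[:5].round(1))
s=env.state();e=s['ee_pos'];print(s['time_s'],e,(e[:2]-c0)@x,(e[:2]-c0)@y,s['force'],s['ee_rot'])
a=cv2.imread('pics/scene5.png');cv2.imwrite('pics/s5c.png',cv2.resize(a[140:230,335:443],(720,600),interpolation=cv2.INTER_CUBIC))
E
```

```text
time_s: 11.4
ee_pos: [629.2, 69.9, 57.0]
ee_rot: [-180.0, 0.0, -105.9]
force: [0.5, -0.2, -3.0]
gripper_width: 47.8
scene slope 19.5 z@-40 74.2 [-53.8 -53.5 -53.2 -53.2 -53. ]
top slope 17.7 z@-40 75.8 [-55.1 -54.8 -54.8 -54.5 -54.4]
11.5 [629.22306107  69.93993439  57.03329767] 9.538090457810977 17.138446525712766 [ 0.88136877 -0.27358208 -2.77463659] [-1.79960852e+02  5.96485692e-03 -1.05847036e+02]
```

View pics/s5c.png

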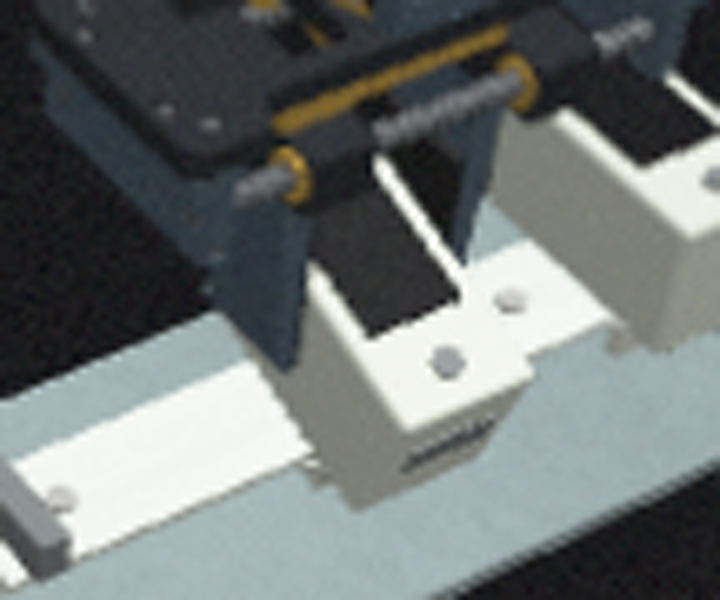

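The lip's toe (320,470) now disappears at the rail's far edge, and the height reading puts it below the flange. I'll pull on until the wall is felt.

```bash
python3 -m pendant '[{"xyz":[0,0.0005,0],"roll":0,"jaw":0.6},{"xyz":[0,0.001,0],"roll":0,"jaw":0.6},{"xyz":[0,0.0015,0],"roll":0,"jaw":0.6},{"xyz":[0,0.002,0],"roll":0,"jaw":0.6},{"xyz":[0,0.002,0],"roll":0,"jaw":0.6},{"xyz":[0,0.002,0],"roll":0,"jaw":0.6},{"xyz":[0,0.002,0],"roll":0,"jaw":0.6},{"xyz":[0,0.002,0],"roll":0,"jaw":0.6}]' 15
```

```text
time_s: 12.5
ee_pos: [628.0, 70.4, 57.2]
ee_rot: [-179.9, 0.0, -105.8]
force: [4.6, -1.8, -1.6]
gripper_width: 48.2
```

Wall contact is felt (about 5 N away from the robot). Now I'll rock down along the arc about the lip.

```bash
python3 -m pendant '[{"xyz":[0,0.0005,0.0004],"roll":0,"jaw":0.6},{"xyz":[0,0.0012,0.0008],"roll":0,"jaw":0.6},{"xyz":[0,0.002,0.0013],"roll":0,"jaw":0.6},{"xyz":[0,0.0028,0.0017],"roll":0,"jaw":0.6},{"xyz":[0,0.0035,0.0021],"roll":0,"jaw":0.6},{"xyz":[0,0.0045,0.0027],"roll":0,"jaw":0.6},{"xyz":[0,0.0055,0.0033],"roll":0,"jaw":0.6},{"xyz":[0,0.0055,0.0033],"roll":0,"jaw":0.6}]' 12
```

```text
time_s: 13.5
ee_pos: [622.7, 71.9, 54.3]
ee_rot: [-179.9, 0.0, -105.8]
force: [5.0, -1.7, 4.4]
gripper_width: 47.8
```

```bash
python3 -m pendant '[{"xyz":[0,0.0008,0.0006],"roll":0,"jaw":0.6},{"xyz":[0,0.0016,0.0012],"roll":0,"jaw":0.6},{"xyz":[0,0.0024,0.0018],"roll":0,"jaw":0.6},{"xyz":[0,0.0032,0.0024],"roll":0,"jaw":0.6},{"xyz":[0,0.0038,0.0029],"roll":0,"jaw":0.6},{"xyz":[0,0.0044,0.0034],"roll":0,"jaw":0.6},{"xyz":[0,0.005,0.0038],"roll":0,"jaw":0.6},{"xyz":[0,0.005,0.0038],"roll":0,"jaw":0.6}]' 15
```

```text
time_s: 14.5
ee_pos: [616.7, 73.6, 49.8]
ee_rot: [180.0, 0.0, -105.9]
force: [3.1, -0.8, 4.7]
gripper_width: 47.9
```

```bash
python3 -m pendant '[{"xyz":[0,0.0008,0.0007],"roll":0,"jaw":0.6},{"xyz":[0,0.0015,0.0014],"roll":0,"jaw":0.6},{"xyz":[0,0.0022,0.0021],"roll":0,"jaw":0.6},{"xyz":[0,0.0029,0.0028],"roll":0,"jaw":0.6},{"xyz":[0,0.0034,0.0034],"roll":0,"jaw":0.6},{"xyz":[0,0.0038,0.0040],"roll":0,"jaw":0.6},{"xyz":[0,0.0038,0.0046],"roll":0,"jaw":0.6},{"xyz":[0,0.0038,0.0046],"roll":0,"jaw":0.6}]' 15
python3 - <<'E'
from h import *
x=np.array([-.9616,.2746]);y=np.array([-.2746,-.9616]);c0=np.array([643.1,83.8])
for n in('scene','top'):
    p,d=grab(n,n+'6')
    P=cloud(n,d);w=P[...,:2]-c0;X=w@x;Y=w@y;Z=P[...,2]
    m=(X>-75)&(X<10)&(abs(Y-17)<18)&(Z>68)&(Z<92)
    k=np.polyfit(X[m],Z[m],1)
    for _ in range(8):
        g=m&(abs(Z-np.polyval(k,X))<2.5);k=np.polyfit(X[g],Z[g],1)
    print(n,'slope',np.degrees(np.arctan(k[0])).round(1),'z@-40',np.polyval(k,-40).round(1),'z@0',np.polyval(k,0).round(1),np.sort(X[g])[:5].round(1),g.sum())
E
```

```text
time_s: 15.5
ee_pos: [612.6, 74.7, 45.3]
ee_rot: [179.9, 0.0, -105.9]
force: [0.8, 2.3, 5.6]
gripper_width: 48.0
scene slope 2.1 z@-40 79.0 z@0 80.4 [-37.9 -37.8 -37.1 -37.1 -36.8] 320
top slope 1.3 z@-40 80.0 z@0 80.9 [-40.  -39.2 -39.2 -38.8 -38.7] 137
```

```bash
python3 -m pendant '[{"xyz":[0,0.0002,0.0005],"roll":0,"jaw":0.6},{"xyz":[0,0.0004,0.001],"roll":0,"jaw":0.6},{"xyz":[0,0.0006,0.0015],"roll":0,"jaw":0.6},{"xyz":[0,0.0008,0.0018],"roll":0,"jaw":0.6},{"xyz":[0,0.0008,0.0018],"roll":0,"jaw":0.6},{"xyz":[0,0.0008,0.0018],"roll":0,"jaw":0.6},{"xyz":[0,0.0008,0.0018],"roll":0,"jaw":0.6},{"xyz":[0,0.0008,0.0018],"roll":0,"jaw":0.6}]' 20
```

```text
time_s: 16.6
ee_pos: [612.6, 74.7, 45.2]
ee_rot: [-180.0, 0.0, -105.9]
force: [-0.6, 0.8, 13.6]
gripper_width: 47.6
```

It bottoms out firmly: 8 N more for 0.1 mm. I'll ease off, open and retreat.

```bash
python3 -m pendant '[{"xyz":[0,-0.0004,-0.0015],"roll":0,"jaw":0.6},{"xyz":[0,-0.0004,-0.0015],"roll":0,"jaw":0.4},{"xyz":[0,-0.0004,-0.0015],"roll":0,"jaw":0.2},{"xyz":[0,-0.0004,-0.0015],"roll":0,"jaw":0},{"xyz":[0,-0.0004,-0.0015],"roll":0,"jaw":0},{"xyz":[0,-0.0004,-0.0015],"roll":0,"jaw":0},{"xyz":[0,-0.0004,-0.0015],"roll":0,"jaw":0},{"xyz":[0,-0.0004,-0.0015],"roll":0,"jaw":0}]'
python3 -m pendant '[{"xyz":[0,0,-0.02],"roll":0,"jaw":0},{"xyz":[0,0,-0.05],"roll":0,"jaw":0},{"xyz":[0,0,-0.09],"roll":0,"jaw":0},{"xyz":[0,0.04,-0.12],"roll":0,"jaw":0},{"xyz":[0,0.09,-0.12],"roll":0,"jaw":0},{"xyz":[0,0.14,-0.12],"roll":0,"jaw":0},{"xyz":[0,0.17,-0.12],"roll":0,"jaw":0},{"xyz":[0,0.17,-0.12],"roll":0,"jaw":0}]'
python3 - <<'E'
from h import *
x=np.array([-.9616,.2746]);y=np.array([-.2746,-.9616]);c0=np.array([643.1,83.8])
for n in('scene','top'):
    p,d=grab(n,n+'7')
    P=cloud(n,d);w=P[...,:2]-c0;X=w@x;Y=w@y;Z=P[...,2]
    for nm,yc in(('module',17),('neighbour',-97)):
        m=(abs(X)<60)&(abs(Y-yc)<40)&(Z>72)&(Z<90);s=P[m];A=np.c_[X[m],Y[m],np.ones(m.sum())];k=np.linalg.lstsq(A,Z[m],rcond=None)[0]
        r=cv2.minAreaRect(np.c_[X[m],Y[m]].astype(np.float32))
        print(n,nm,'slopes deg',np.degrees(k[:2]).round(2),'z',np.median(Z[m]).round(1),'rect',np.round(r[0],1),np.round(r[1],1),round(r[2],1),m.sum())
a=cv2.imread('pics/scene7.png');cv2.imwrite('pics/s7c.png',cv2.resize(a[130:260,300:480],(800,578),interpolation=cv2.INTER_CUBIC))
E
```

```text
time_s: 17.6
ee_pos: [612.9, 74.5, 44.9]
ee_rot: [-180.0, -0.0, -105.8]
force: [0.0, 0.3, 0.3]
gripper_width: 90.7
time_s: 18.6
ee_pos: [447.6, 121.2, 165.2]
ee_rot: [180.0, -0.0, -105.8]
force: [1.3, -0.0, 0.2]
gripper_width: 91.1
scene module slopes deg [ 0.94 -2.47] z 79.6 rect [ 4.  18.8] [87.4 50.2] 0.8 835
scene neighbour slopes deg [ 1.01 -2.4 ] z 79.0 rect [  3.  -95.7] [85.9 50.9] 0.4 728
top module slopes deg [ 0.03 -1.18] z 79.9 rect [ 2.2 17.4] [84.8 47.2] 0.3 846
top neighbour slopes deg [-0.03 -0.8 ] z 80.0 rect [  1.9 -96.3] [48.6 83.2] 89.5 814
```

View pics/s7c.png

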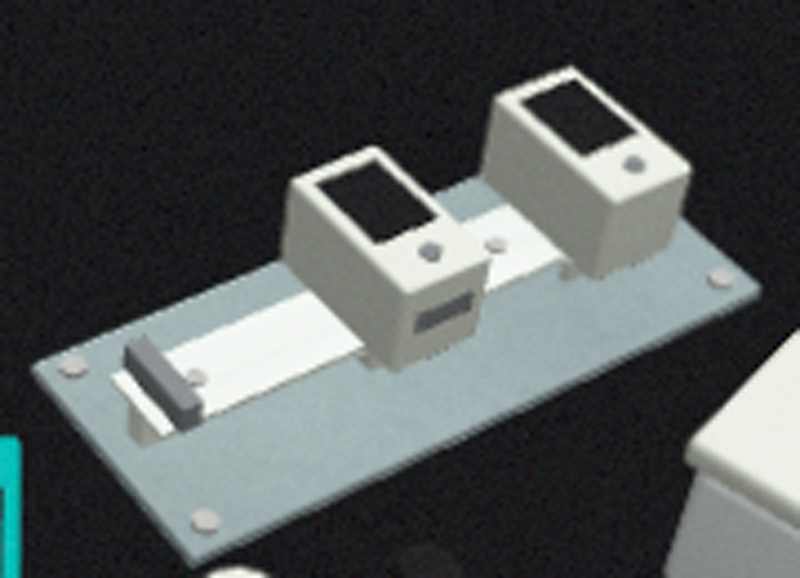

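Run:
```python
from h import *
s=env.state();print(s['time_s'],s['qvel'].round(2),s['force']);print(env.job_done())
```

```text
18.7 [-0.54  1.16 -1.08 -0.1  -0.08  0.03] [-0.04989468 -0.60682504 -0.12568955]
the job is handed in; nothing more can be done
None
```

The white module is clipped onto the rail and released, and I handed the job in at 18.7 s. I gripped it near the foot end and tilted it about 19° on the counter. The lip then went under the far edge until I felt the wall at about 5 N, and I rocked the foot end down until it bottomed out (13.6 N at the wrist).

**Last checks:**
- **Height and level:** the top face is at 79.6–79.9 mm (80 expected). Its slope matches the fixed neighbour module's to within 0.4°, so it sits level and fully home.
- **Square and across:** it is square to the plate within 1°, and 2–4 mm across from the plate's centre line.
- **Clear of the robot:** the gripper is clear of the module, and nothing else was touched that I noticed. I did not re-measure the bystanders.
- **Foot:** the foot's travel could not be read directly. I judged it home from the height, the level and the firm stop.

**What disagreed:** measured from the plate's middle, the neighbour and the end stop sit about 9–16 mm towards +y of the positions given. That leaves the exact middle of the bay along the rail unsure. I set the module at y ≈ 17 mm from the plate's middle, which is about 8 mm in the frame the description implies. That is within 12 mm of both likely readings (9 and 26 mm), but not if the bay's middle is the plate's own.

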